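Roll the strip lids of the topping box shut

TASK

The eight white strip lids on the grey topping box are standing proud: take the twin hand roller from its tray by the black grip, and roll it along the row of lids from one end to the other, pressing down firmly and steadily but without crushing the box, until every lid is fully home. Then stand the roller back on its rollers in its tray and let go. Only the roller may press on the lids, and leave the things round about undisturbed.

Things in the scene. Friction and masses are not known exactly. Their poses are not given: they have to be found in the camera images.
- topping_box: grey flat box of eight compartments, 128 mm (its x) by 200 mm (its y) plus a 9 mm lip at each end, walls 33 mm high, standing fast on the table, turned some way. Its eight white strip lids, 110 mm along x and 20.5 mm along y, lie side by side every 22 mm of y (y = -77 to +77 mm) as one sheet. Origin: centre of its underside; z up.
- lid_sheet (a point): centre of the sheet of lids at the height of the lids' tops when fully home: 36 mm above the box's origin (lids that stand proud reach 5 mm higher). Axes as the box's; the sheet measures 110 mm along x, 175 mm along y.
- rest_tray: shallow open aluminium tray with flat floor, 150 mm (x) by 140 mm (y), 16 mm high, walls 5 mm thick, floor 5 mm thick, fixed to the table. The lid roller's resting place. Origin: centre of its underside; z up.
- lid_roller: hand roller: two white rollers 40 mm in diameter, 90 mm long, under an aluminium frame with a black grip block; 112 mm along x (the axles), 100 mm along y (rolling direction), 92 mm high, 0.34 kg. Axles at y = -30 and +30 mm, 20 mm up. Frame end plates at x = -50, +50 mm reach down to 10 mm. Stands by itself. Origin: underside centre, level with the rollers' bottom; z up.
- roller_grip (a point): centre of the roller's upright black grip block, 72 mm above the roller's origin; the block measures 70 mm along the roller's x, 24 mm along y (pinch it across these), 40 mm high. Below it lies a plate 50 mm wide along y, whose top is 20 mm below this point.
- roller_a (a joint): turn of the roller at lid_roller y = -30 mm, in rad; 0 at the start, unlimited, about the tool's x axis; 1 rad is 20 mm of rolling.
- roller_b (a joint): turn of the roller at lid_roller y = +30 mm, in rad; as roller_a.
- strip_1 (a joint): how far the strip lid at box y = -77 mm is pressed down, in m: about 0 at the start (proud), 0.005 fully home against its stop. It gives way straight down at about 5 N and stays where it is pressed.
- strip_2 (a joint): how far the strip lid at box y = -55 mm is pressed down, in m: about 0 at the start (proud), 0.005 fully home against its stop. It gives way straight down at about 5 N and stays where it is pressed.
- strip_3 (a joint): how far the strip lid at box y = -33 mm is pressed down, in m: about 0 at the start (proud), 0.005 fully home against its stop. It gives way straight down at about 5 N and stays where it is pressed.
- strip_4 (a joint): how far the strip lid at box y = -11 mm is pressed down, in m: about 0 at the start (proud), 0.005 fully home against its stop. It gives way straight down at about 5 N and stays where it is pressed.
- strip_5 (a joint): how far the strip lid at box y = 11 mm is pressed down, in m: about 0 at the start (proud), 0.005 fully home against its stop. It gives way straight down at about 5 N and stays where it is pressed.
- strip_6 (a joint): how far the strip lid at box y = 33 mm is pressed down, in m: about 0 at the start (proud), 0.005 fully home against its stop. It gives way straight down at about 5 N and stays where it is pressed.
- strip_7 (a joint): how far the strip lid at box y = 55 mm is pressed down, in m: about 0 at the start (proud), 0.005 fully home against its stop. It gives way straight down at about 5 N and stays where it is pressed.
- strip_8 (a joint): how far the strip lid at box y = 77 mm is pressed down, in m: about 0 at the start (proud), 0.005 fully home against its stop. It gives way straight down at about 5 N and stays where it is pressed.
- calculator: grey desk calculator, 125x78x16 mm, lying between the box and the tray; origin at the centre of its underside. A bystander.
- rice_bowl: small beige bowl, 93 mm wide, 64 mm high; origin at the centre of its underside. A bystander.
- tape_roll: roll of brown parcel tape lying flat, 92 mm wide, 48 mm high; origin at the centre of its underside. A bystander.
- dip_cup_c: small white cup, 76 mm wide, 47 mm high; origin at the centre of its underside. A bystander.

How it is judged (in metres and radians):
On the way, in this order (a step that is already met when the one before it is completed fails the run):
1. the roller is lifted out of its tray (height (world z) of lid_roller above 0.025 m), for 0.1 s.
2. the roller, pressed on the lids, has rolled at least 40 mm (2 rad) one way (contact force between lid_roller and topping_box above 2 N and (value of joint any of roller_a, roller_b above 2 rad or value of joint any of roller_a, roller_b below -2 rad)).
3. all eight lids are home (value of joint each of strip_1, strip_2, strip_3, strip_4, strip_5, strip_6, strip_7, strip_8 above 0.0035 m), for 0.2 s.
At the end, for the whole second after the job is handed in: All eight lids are pressed down at least 3.5 mm of their 5 mm; the roller stands upright (within 0.1 rad) on the floor of its tray (its origin less than 9 mm above the tray's origin and within 35 mm of its centre), released and at rest (all of step 3 and horizontal distance between lid_roller and rest_tray below 0.035 m and z of lid_roller in the frame of rest_tray below 0.009 m and angle between lid_roller's own z axis and vertical below 0.1 rad and linear speed of lid_roller below 0.02 m/s); the robot touches nothing.
It fails at once if the fingers or the arm press on the box or its lids (contact force between any of the fingers, the arm and topping_box above 1 N).
It fails at once if the roller bears on the box with more than 50 N (contact force between lid_roller and topping_box above 50 N).
It fails at once if a bystander (calculator, bowl, tape roll or cup) is pushed more than 25 mm away (distance of any of calculator, rice_bowl, tape_roll, dip_cup_c from where it was at the start of the episode above 0.025 m).
It also fails if it takes over 56 s, if anything falls off the work surface, if the arm or the gripper's body presses on something with over 40 N, if the wrist force passes 120 N, or if a joint passes its speed limit or range.

ROBOT

A 6-joint arm with a two-finger parallel gripper is mounted at the origin on a cart in front of the work surface, level with it; the furniture and walls round the work are solid. World frame = base frame: x ahead of the robot, y to its left, z up, the work surface at z = 0. Lengths are in mm, angles in rad, forces in N, time in s.
With the tool pointing down it reaches from about 350 to 975 mm from the base axis. Payload 7.1 kg.
Tool frame: the origin (TCP) lies at the very end of the fingers, on their centre line; the grasp point (between the pads) lies 19 mm behind it (ctrl.pinch_z is the z of the grasp point in the tool frame, in mm); z points along the fingers, y is the direction in which the jaws open and shut (so a half turn about z gives the same grasp; the last joint's range is limited). The gripper opens to 88 mm and grips with 3 to 60 N. Pads are 20 mm wide; open, the fingers measure 115 mm over their backs; the gripper's body (75 mm by 178 mm) begins 61 mm behind the grasp point.
Start: joints at [-1.342, 0.423, 1.63, -0, 1.089, -0.019], TCP at [153.314, -605.887, 222.675] pointing down, gripper open.
Joint ranges: [-3, 3], [-0.9, 2.11], [0.09, 2.58], [-1.31, 4.45], [0.11, 2.69], [-2.54, 2.54]. Speed limits (rad/s): [2.39, 2.39, 3.01, 3.14, 3.14, 3.14].

INTERFACE

Orientations are given as a rotation vector (axis times angle).
In Python, from workcell import get_obs, optics, ctrl gives the robot as it stands.
- The arm moves only by the shell command python3 -m jog 'ROWS'. ROWS is a JSON object of lists of equal length, an entry for each row: "delta_rot": the turn, a rotation vector about the tool's x, y, z in rad, a list of three; "translation": the shift along the tool's x, y, z in mm, a list of three; "hand": the opening, from -1 (shut) to 1 (fully open). In form: {"delta_rot": [[rx, ry, rz], ...], "translation": [[x, y, z], ...], "hand": [hand, ...]}. A call has 1 to 5 rows; each row is the pose to reach, as a shift and turn from the pose commanded when the call began, along the tool's axes at that moment; what a row does not reach only later rows make up. A row lasts 1/10 s, in which the tool goes at most 50 mm and 8.59 degrees, less where a joint would pass 70% of its speed; a pose out of reach is approached as far as the arm can. A call with a gripper value outside its range is refused whole. The fingers move at their own pace and stop on an object; the grip force is fixed at half the most. Time passes only in rows, so rows that repeat a pose let the fingers close. It gives the time, the measured TCP pose, the force and the opening at its end, in the units of the state.
- get_obs(): the state, without advancing time (a new reading comes with each control period).
- optics.get_image(name): name is "scene" or "top"; returns the picture (384x512x3 uint8, red, green, blue); there is no depth.
- optics.calibration(name): a dict with "intrinsics" (3x3 intrinsics, pixels), "cam_to_world" (4x4, takes a point from camera to world coordinates). Camera axes: x right, y up, looking along -z (the intrinsics and any distortion apply to the point x, -y, -z); pixel columns grow to the right and rows downward; lengths in mm; the calibration is good to about 2 mm. A picture is of the moment at which its call begins. calibration takes no time and is no camera call.
- ctrl.close_job(): hands the job in, once; it reports no verdict.
The state is a dict: "t": time; "qpos": joint angles; "qvel": joint speeds; "joint_torque": joint torques, N m; "ee_pos": TCP position; "orientation": TCP orientation; "ft_force": force on the tool from outside, world axes, zero at the start; "moment": the same for the moment, N m; "width": finger opening in mm.
Only numpy, scipy, OpenCV 4.12 (cv2) and the standard library are available. Lean on these libraries where they do the work, as an engineer would, in place of code of your own. Each camera call takes 0.05 s, during which the arm holds its last target. There are 200 camera calls.

## Working session

There is one attempt and no reset: what is moved stays moved. The work goes in short steps, Python scripts to look and compute and a shell command to move; the robot and the scene stay as the last step left them, time stands still between calls to the robot, and variables do not carry over. Pictures are saved under pics/ and viewed, about 8 in all and at most 12, crops included, and the job is handed in when it is done.

```bash
mkdir -p pics; python3 - <<'E'
from workcell import get_obs, optics, ctrl
import cv2
for n in("scene","top"):
    cv2.imwrite(f"pics/{n}0.png",cv2.resize(optics.get_image(n)[:,:,::-1],(800,600),interpolation=cv2.INTER_CUBIC))
    c=optics.calibration(n);print(n,c)
print(get_obs(),ctrl.pinch_z)
E
```

```text
scene {'intrinsics': array([[471.15316692,   0.        , 260.00847398],
       [  0.        , 471.15316692, 192.46716542],
       [  0.        ,   0.        ,   1.        ]]), 'cam_to_world': array([[-8.55184224e-01,  3.22814083e-01, -4.05525598e-01,
        -1.54001208e+02],
       [-5.18245686e-01, -5.18916616e-01,  6.79813912e-01,
         1.28257184e+03],
       [ 9.01953412e-03,  7.91528024e-01,  6.11066309e-01,
         1.21253809e+03],
       [ 0.00000000e+00,  0.00000000e+00,  0.00000000e+00,
         1.00000000e+00]])}
top {'intrinsics': array([[490.47406556,   0.        , 260.16958067],
       [  0.        , 490.47406556, 186.08623244],
       [  0.        ,   0.        ,   1.        ]]), 'cam_to_world': array([[-2.27892912e-02,  9.98936908e-01, -4.00712161e-02,
         5.08888132e+02],
       [-9.99640846e-01, -2.22033901e-02,  1.50062948e-02,
         3.66760108e+01],
       [ 1.41006249e-02,  4.03988072e-02,  9.99084135e-01,
         1.78318681e+03],
       [ 0.00000000e+00,  0.00000000e+00,  0.00000000e+00,
         1.00000000e+00]])}
{'t': 0.1, 'qpos': array([-1.34198313e+00,  4.23737248e-01,  1.63058045e+00, -9.66353920e-06,
        1.08861830e+00, -1.89986731e-02]), 'qvel': array([-0.00229442, -0.00036298, -0.00154572,  0.00024214, -0.00027243,
       -0.00043844]), 'joint_torque': array([-7.29376952e-04, -5.45614743e+01, -2.74324661e+01,  6.44584699e-02,
        1.88290532e-02, -2.61999975e-05]), 'ee_pos': array([ 153.21408406, -605.42414905,  222.00941807]), 'orientation': array([-3.11618185e+00, -3.88108699e-01,  2.34232277e-04]), 'ft_force': array([-0.10332461, -1.27943432, -0.2615252 ]), 'moment': array([-0.00358438,  0.01980133, -0.00449553]), 'width': 88.03819832840219} -18.700000000000003
```

View pics/top0.png

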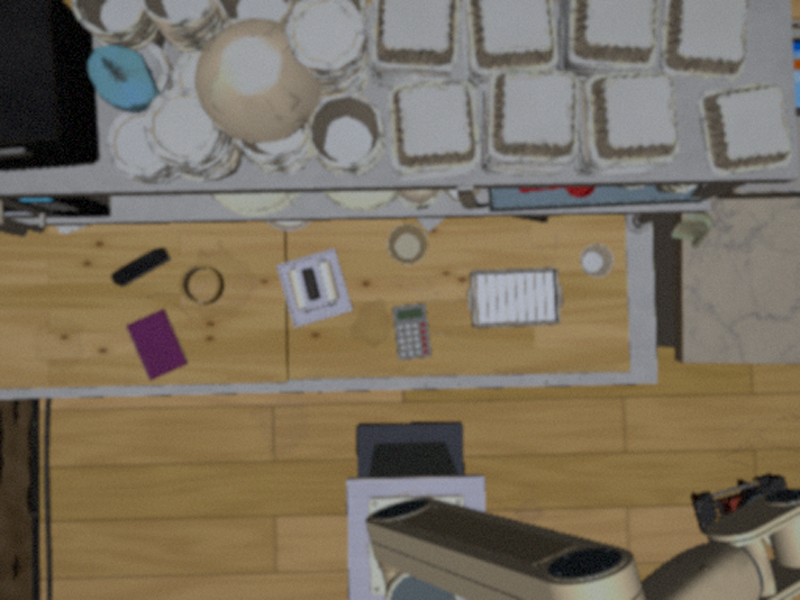

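View pics/scene0.png

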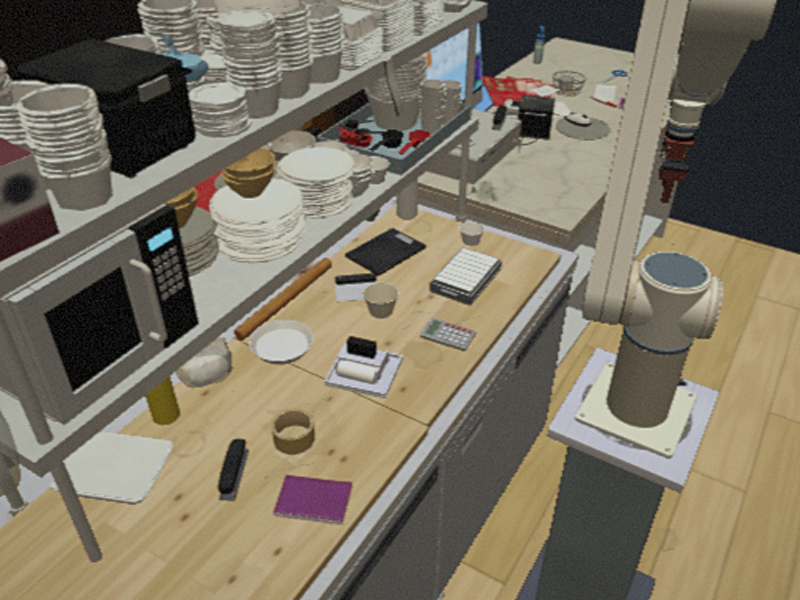

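The top view shows the tray with the roller at about (314,287), the calculator at (412,332), the box at (514,297), the bowl at (408,244), the cup at (596,260) and the tape at (203,285). Next I'll enlarge the tray and the box for precise corners.

```bash
python3 - <<'E'
from workcell import optics
import cv2,numpy as np
im=np.mean([optics.get_image("top").astype(float) for _ in range(4)],0).astype(np.uint8)[:,:,::-1]
a=im[154:214,172:232];b=im[164:214,295:365]
a=cv2.resize(a,None,fx=10,fy=10,interpolation=cv2.INTER_CUBIC)  # 600x600
cv2.imwrite("pics/a.png",a)
cv2.imwrite("pics/b.png",cv2.resize(b,None,fx=11,fy=11,interpolation=cv2.INTER_CUBIC)) #770x550
E
```

```text
(no output)
```

View pics/a.png

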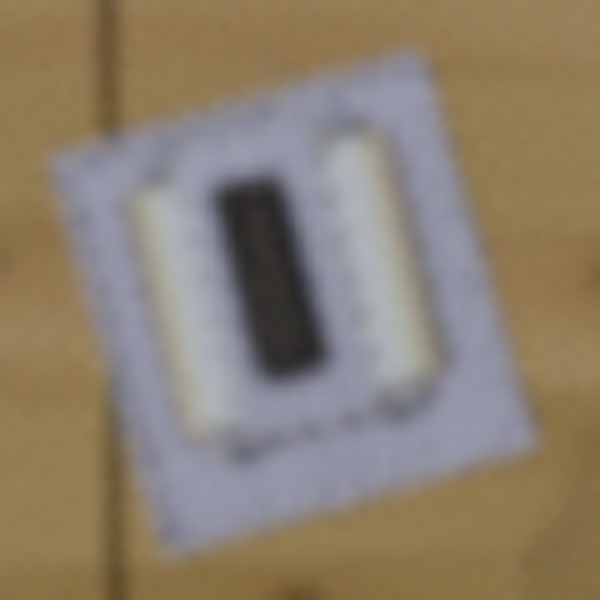

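View pics/b.png

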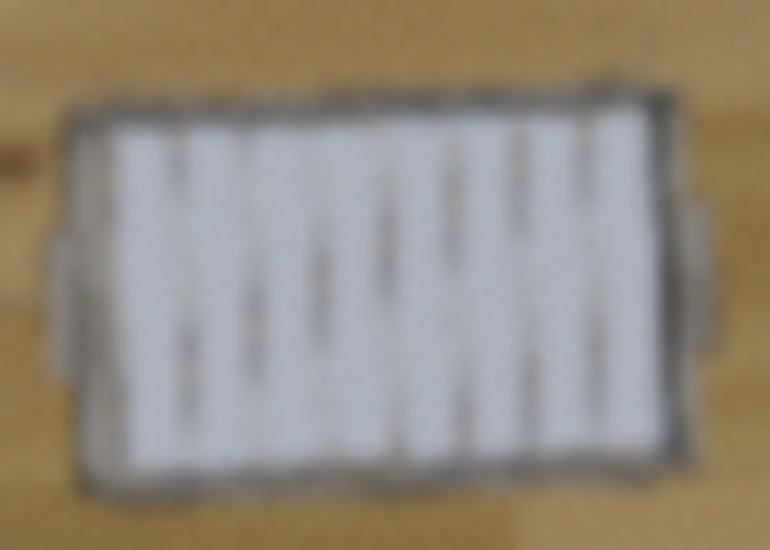

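The tray corners in crop a are (52,157), (425,50), (540,447), (165,555). The grip top is (215,190), (280,178), (326,362), (262,380). The lid sheet in crop b is (112,125), (640,100), (665,445), (130,468).

```bash
cat > h.py <<'E'
from workcell import get_obs, optics, ctrl
import numpy as np
from scipy.spatial.transform import Rotation as R
def proj(n,uv,z):
    c=optics.calibration(n);K=c["intrinsics"];T=c["cam_to_world"]
    uv=np.atleast_2d(uv).astype(float)
    d=np.c_[(uv[:,0]-K[0,2])/K[0,0],-(uv[:,1]-K[1,2])/K[1,1],-np.ones(len(uv))]@T[:3,:3].T
    return T[:3,3]+d*((z-T[2,3])/d[:,2])[:,None]
def cr(p,s,o): return (np.array(p)+.5)/s-.5+np.array(o)
def rel(pos,yaw=None,o=None):
    """shift in current tool axes (mm) to TCP pos, and tool-axis rotvec to point down with tool y at world angle yaw"""
    o=o or get_obs();r=R.from_rotvec(o["orientation"])
    s=r.inv().apply(np.array(pos)-o["ee_pos"])
    dr=None
    if yaw is not None:
        best=None
        for k in(0,np.pi):
            y=np.array([np.cos(yaw+k),np.sin(yaw+k),0]);z=np.array([0,0,-1.]);x=np.cross(y,z)
            d=(r.inv()*R.from_matrix(np.c_[x,y,z])).as_rotvec()
            if best is None or np.linalg.norm(d)<np.linalg.norm(best):best=d
        dr=best.round(4)
    return s.round(1),dr
E
python3 - <<'E'
from h import *
def show(nm,p):
    c=p.mean(0);e=[np.linalg.norm(p[i]-p[(i+1)%4]).round(1) for i in range(4)]
    a=[np.arctan2(*(p[(i+1)%4]-p[i])[[1,0]]).round(3) for i in range(4)]
    print(nm,c.round(1),e,a)
o=(172,154)
show("tray",proj("top",cr([(52,157),(425,50),(540,447),(165,555)],10,o),16))
show("grip",proj("top",cr([(215,190),(280,178),(326,362),(262,380)],10,o),92))
show("rollers",proj("top",cr([(135,188),(377,133),(440,375),(190,438)],10,o),25))
show("lids",proj("top",cr([(112,125),(640,100),(665,445),(130,468)],11,(295,164)),41))
show("walls",proj("top",cr([(70,112),(672,92),(688,462),(88,490)],11,(295,164)),33))
s=512/800
for n,p,z in(("bowl",(408,244),60),("calc",(412,332),16),("cup",(596,260),47),("shelf",(400,215),100),("shelf",(400,215),500)):
    print(n,proj("top",np.array(p)*s,z).round())
print(get_obs()["qpos"])
E
```

```text
tray [592.9 222.6  16. ] [np.float64(139.6), np.float64(149.3), np.float64(140.0), np.float64(149.1)] [np.float64(-1.312), np.float64(-2.88), np.float64(1.829), np.float64(0.259)]
grip [598. 223.  92.] [np.float64(22.7), np.float64(65.5), np.float64(22.8), np.float64(67.6)] [np.float64(-1.409), np.float64(-2.916), np.float64(1.823), np.float64(0.224)]
rollers [599.2 225.1  25. ] [np.float64(88.8), np.float64(89.8), np.float64(92.1), np.float64(91.8)] [np.float64(-1.368), np.float64(-2.907), np.float64(1.796), np.float64(0.199)]
lids [ 561.5 -236.9   41. ] [np.float64(171.8), np.float64(112.1), np.float64(173.6), np.float64(111.1)] [np.float64(-1.545), np.float64(-3.1), np.float64(1.591), np.float64(0.026)]
walls [ 560.3 -235.8   33. ] [np.float64(196.6), np.float64(120.6), np.float64(195.5), np.float64(123.0)] [np.float64(-1.559), np.float64(-3.129), np.float64(1.594), np.float64(0.021)]
bowl [[683.   5.  60.]]
calc [[484.  -0.  16.]]
cup [[ 639. -423.   47.]]
shelf [[744.  22. 100.]]
shelf [[688.  25. 500.]]
[-1.34200384e+00  4.23398728e-01  1.63013922e+00 -1.83817204e-05
  1.08857110e+00 -1.89802845e-02]
```

```bash

python3 -m jog '{"delta_rot":[[0,0,0],[0,0,0],[0,0,0],[0,0,0],[0,0,0]],"translation":[[25,-28,0],[51,-56,0],[76,-83,0],[102,-111,0],[127,-139,0]],"hand":[1,1,1,1,1]}'
python3 -m jog '{"delta_rot":[[0,0,0],[0,0,0],[0,0,0],[0,0,0],[0,0,0]],"translation":[[25,-28,0],[51,-56,0],[76,-83,0],[102,-111,0],[127,-139,0]],"hand":[1,1,1,1,1]}'
python3 -m jog '{"delta_rot":[[0,0,0],[0,0,0],[0,0,0],[0,0,0],[0,0,0]],"translation":[[25,-28,0],[51,-56,0],[76,-83,0],[102,-111,0],[127,-139,0]],"hand":[1,1,1,1,1]}'
python3 -m jog '{"delta_rot":[[0,0,0],[0,0,0],[0,0,0],[0,0,0],[0,0,0]],"translation":[[25,-28,0],[51,-56,0],[76,-83,0],[102,-111,0],[127,-139,0]],"hand":[1,1,1,1,1]}'
python3 -c "
from h import *
print(get_obs());print(rel((598,223,150),0.22+np.pi/2),rel((598,223,62)))"
```

```text
t: 0.8
ee_pos: [242.8, -438.6, 222.7]
orientation: [3.117, 0.388, 0.0]
ft_force: [-0.0, -0.2, 1.0]
width: 87.3
t: 1.3
ee_pos: [331.9, -272.8, 222.9]
orientation: [3.117, 0.388, 0.001]
ft_force: [0.1, 0.3, -0.0]
width: 88.0
t: 1.8
ee_pos: [421.1, -106.7, 222.9]
orientation: [3.117, 0.388, 0.001]
ft_force: [0.1, 0.7, 0.2]
width: 87.7
t: 2.3
ee_pos: [510.1, 59.3, 222.8]
orientation: [3.117, 0.389, 0.001]
ft_force: [0.1, -0.6, -0.3]
width: 87.7
{'t': 2.3, 'qpos': array([ 9.26643619e-02,  2.59413735e-01,  1.87401523e+00, -7.13876505e-05,
        1.00775588e+00,  1.41537108e+00]), 'qvel': array([ 0.63340949,  0.30577926, -0.41880858, -0.00088482,  0.11155842,
        0.6326687 ]), 'joint_torque': array([ -2.77614601, -44.93366718, -23.49889755,   0.13135727,
        -0.12038626,  -0.80165612]), 'ee_pos': array([510.08215973,  59.33469253, 222.80846271]), 'orientation': array([3.11737356e+00, 3.88749938e-01, 6.37284966e-04]), 'ft_force': array([ 0.11363774, -0.63668623, -0.2545878 ]), 'moment': array([ 0.010557  , -0.02506014, -0.0343077 ]), 'width': 87.71779385014311}
(array([ 125.4, -137.1,   72.8]), array([ 0.0001, -0.0004,  0.0281])) (array([ 125.4, -137.1,  160.8]), None)
```

```bash

python3 -m jog '{"delta_rot":[[0,0,0.006],[0,0,0.012],[0,0,0.018],[0,0,0.028],[0,0,0.028]],"translation":[[30,-33,10],[60,-66,30],[90,-100,50],[125,-137,72],[125,-137,72]],"hand":[1,1,1,1,1]}'
python3 -m jog '{"delta_rot":[[0,0,0],[0,0,0]],"translation":[[0,0,0],[0,0,0]],"hand":[1,1]}'
python3 - <<'E'
from h import *
import cv2
o=get_obs();print(o["ee_pos"],rel((598,223,62),0.22+np.pi/2))
im=optics.get_image("scene")[:,:,::-1]
cv2.imwrite("pics/s1.png",cv2.resize(im[120:280,150:350],None,fx=4,fy=3.75,interpolation=cv2.INTER_CUBIC))
E
```

```text
t: 2.8
ee_pos: [597.6, 224.9, 147.8]
orientation: [-3.122, -0.349, 0.003]
ft_force: [0.3, 0.1, -0.8]
width: 87.8
t: 3.0
ee_pos: [596.5, 220.4, 150.9]
orientation: [3.122, 0.344, -0.001]
ft_force: [0.3, 0.2, 0.7]
width: 87.8
[596.52518324 220.36770656 150.93383472] (array([ 2.1, -2.3, 88.9]), array([ 0.0003,  0.0005, -0.0003]))
```

View pics/s1.png

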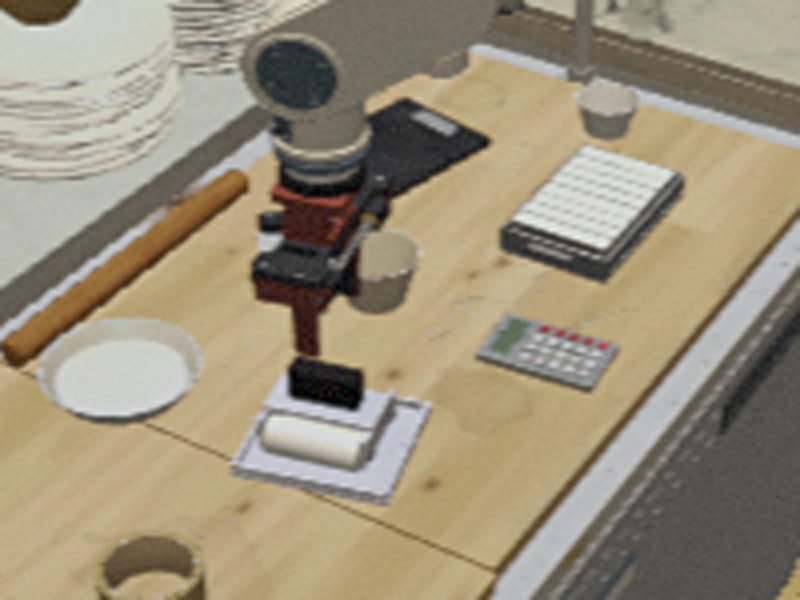

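The gripper fingertip is at (307,350), above the black block, whose top is around (328,368). I'll cross-check this against the scene camera before descending.

```bash
python3 - <<'E'
from h import *
print(proj("scene",cr([(328,368)],1,(0,0))/np.array([4,3.75])+[150,120],97))
print(proj("scene",np.array([[307,352]])/np.array([4,3.75])+[150,120],150))
E
python3 -m jog '{"delta_rot":[[0,0,0],[0,0,0],[0,0,0],[0,0,0],[0,0,0]],"translation":[[2,-2,15],[2,-2,30],[2,-2,40],[2,-2,40],[2,-2,40]],"hand":[1,1,1,1,1]}'
```

```text
[[593.6050722  224.93574538  97.        ]]
[[586.2858997  265.95637141 150.        ]]
t: 3.55
ee_pos: [598.3, 223.3, 110.1]
orientation: [3.122, 0.344, -0.002]
ft_force: [1.2, -0.1, 0.2]
width: 88.4
```

```bash

python3 -m jog '{"delta_rot":[[0,0,0],[0,0,0],[0,0,0],[0,0,0],[0,0,0]],"translation":[[0,0,15],[0,0,30],[0,0,42],[0,0,47],[0,0,47]],"hand":[1,1,1,1,1]}'
python3 -m jog '{"delta_rot":[[0,0,0],[0,0,0],[0,0,0],[0,0,0],[0,0,0]],"translation":[[0,0,0],[0,0,0],[0,0,0],[0,0,0],[0,0,0]],"hand":[0,-1,-1,-1,-1]}'
python3 -m jog '{"delta_rot":[[0,0,0],[0,0,0],[0,0,0],[0,0,0],[0,0,0]],"translation":[[0,0,0],[0,0,0],[0,0,0],[0,0,0],[0,0,0]],"hand":[-1,-1,-1,-1,-1]}'
python3 -c "
from h import *
o=get_obs();print(o['ee_pos'],o['ft_force'],o['moment'],o['width'])"
```

```text
t: 4.05
ee_pos: [597.7, 223.4, 62.2]
orientation: [3.122, 0.345, -0.004]
ft_force: [-0.5, 0.2, -0.4]
width: 88.0
t: 4.55
ee_pos: [598.7, 223.6, 64.0]
orientation: [-3.122, -0.345, -0.001]
ft_force: [-0.7, 0.9, -0.7]
width: 51.6
t: 5.05
ee_pos: [598.5, 223.6, 63.7]
orientation: [-3.123, -0.344, -0.0]
ft_force: [-0.6, -0.1, 0.4]
width: 23.9
[598.53218496 223.6131617   63.70703122] [-0.61661427 -0.07028868  0.43335442] [ 0.00051919  0.05038091 -0.08893577] 23.935000413636164
```

```bash

python3 -m jog '{"delta_rot":[[0,0,0],[0,0,0],[0,0,0],[0,0,0],[0,0,0]],"translation":[[0,0,-10],[0,0,-30],[0,0,-60],[0,0,-85],[0,0,-100]],"hand":[-1,-1,-1,-1,-1]}'
python3 -m jog '{"delta_rot":[[0,0,0],[0,0,0],[0,0,0],[0,0,0],[0,0,0]],"translation":[[-6,20,0],[-18,55,0],[-32,100,0],[-46,145,0],[-60,190,0]],"hand":[-1,-1,-1,-1,-1]}'
python3 -m jog '{"delta_rot":[[0,0,0],[0,0,0],[0,0,0],[0,0,0],[0,0,0]],"translation":[[-15,45,0],[-30,90,0],[-45,140,0],[-58,180,0],[-67,205,0]],"hand":[-1,-1,-1,-1,-1]}'
python3 -m jog '{"delta_rot":[[0,0,0.04],[0,0,0.09],[0,0,0.14],[0,0,0.18],[0,0,0.195]],"translation":[[0,0,0],[0,0,0],[0,0,0],[0,0,0],[0,0,0]],"hand":[-1,-1,-1,-1,-1]}'
python3 - <<'E'
from h import *
import cv2
o=get_obs();print(o["ee_pos"],o["ft_force"],o["width"],rel((560,-189.5,110),1.593))
a=optics.get_image("scene")[:,:,::-1][90:210,220:380]
cv2.imwrite("pics/s2.png",cv2.resize(a,None,fx=5,fy=5,interpolation=cv2.INTER_CUBIC))
E
```

```text
t: 5.55
ee_pos: [599.1, 223.8, 166.0]
orientation: [-3.122, -0.345, -0.003]
ft_force: [-0.3, -0.2, -3.1]
width: 24.0
t: 6.05
ee_pos: [580.5, 23.5, 163.5]
orientation: [3.122, 0.346, -0.001]
ft_force: [1.6, -0.4, -3.2]
width: 24.0
t: 6.55
ee_pos: [559.8, -192.7, 163.6]
orientation: [3.123, 0.341, -0.001]
ft_force: [0.1, 0.6, -3.9]
width: 24.3
t: 7.05
ee_pos: [560.2, -189.5, 163.4]
orientation: [-3.141, -0.037, 0.002]
ft_force: [0.3, -0.1, -4.0]
width: 23.9
[ 560.18546398 -189.50058998  163.3810972 ] [ 0.30912606 -0.07747543 -4.00512093] 23.945520549508654 (array([-0.1,  0. , 53.4]), array([-0.0004,  0.001 ,  0.0015]))
```

View pics/s2.png

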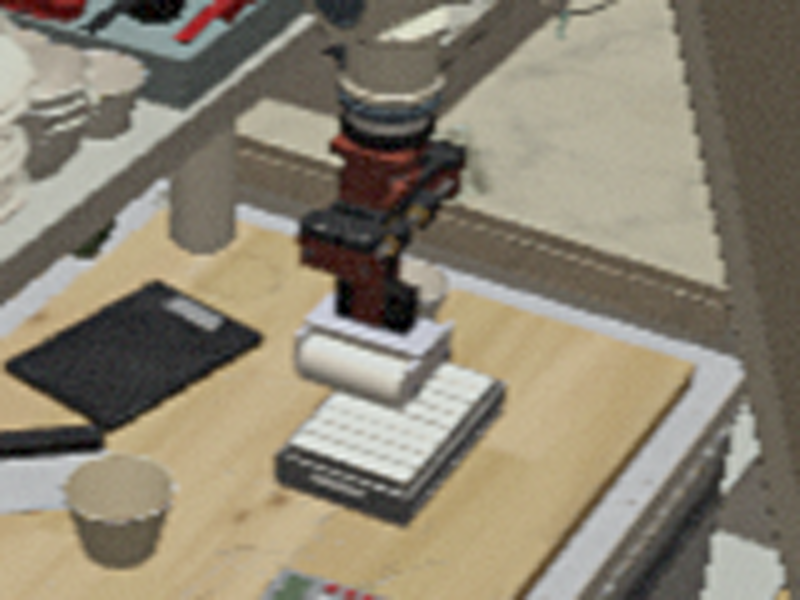

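The roller is held level above the box: white roller at (350,370), lids at (400,420). Next I'll descend near contact, then in small steps watching the force (free baseline about -3.5 N in z).

```bash

python3 -m jog '{"delta_rot":[[0,0,0],[0,0,0],[0,0,0],[0,0,0],[0,0,0]],"translation":[[0,0,15],[0,0,35],[0,0,52],[0,0,60],[0,0,60]],"hand":[-1,-1,-1,-1,-1]}'
python3 -m jog '{"delta_rot":[[0,0,0],[0,0,0]],"translation":[[0,0,1],[0,0,2]],"hand":[-1,-1]}'
python3 -m jog '{"delta_rot":[[0,0,0],[0,0,0]],"translation":[[0,0,1],[0,0,1]],"hand":[-1,-1]}'
python3 -m jog '{"delta_rot":[[0,0,0],[0,0,0]],"translation":[[0,0,1],[0,0,1]],"hand":[-1,-1]}'
```

```text
t: 7.6
ee_pos: [559.6, -189.1, 101.8]
orientation: [-3.14, -0.04, 0.005]
ft_force: [0.1, -0.2, -4.3]
width: 23.9
t: 7.8
ee_pos: [561.3, -189.8, 102.3]
orientation: [3.141, 0.039, 0.002]
ft_force: [-0.5, -0.6, -4.0]
width: 23.9
t: 8.0
ee_pos: [560.9, -189.7, 101.1]
orientation: [3.141, 0.039, 0.001]
ft_force: [-0.6, -0.2, -2.9]
width: 23.8
t: 8.2
ee_pos: [560.7, -189.6, 99.8]
orientation: [3.141, 0.039, 0.0]
ft_force: [-0.6, -0.4, -4.2]
width: 23.9
```

```bash

for i in 1 2 3; do
python3 -m jog '{"delta_rot":[[0,0,0],[0,0,0]],"translation":[[0,0,1],[0,0,1]],"hand":[-1,-1]}' | egrep 'pos|force'; done
```

```text
ee_pos: [560.9, -189.6, 98.8]
ft_force: [-0.1, -1.2, -2.8]
ee_pos: [560.9, -189.9, 98.4]
ft_force: [-2.1, -0.0, 4.0]
ee_pos: [561.0, -190.1, 97.8]
ft_force: [-3.6, -0.3, 7.8]
```

```bash

for i in 1 2 3; do
python3 -m jog '{"delta_rot":[[0,0,0],[0,0,0]],"translation":[[0,0,1],[0,0,1]],"hand":[-1,-1]}' | egrep 'pos|force|orien'; done
```

```text
ee_pos: [561.0, -190.2, 96.9]
orientation: [3.14, 0.039, 0.001]
ft_force: [-3.8, -1.3, 9.1]
ee_pos: [561.0, -190.2, 95.9]
orientation: [3.14, 0.039, 0.001]
ft_force: [-4.1, -1.0, 9.6]
ee_pos: [561.0, -190.2, 95.0]
orientation: [3.14, 0.039, 0.001]
ft_force: [-3.5, 0.0, 10.3]
```

```bash

for i in 1 2; do
python3 -m jog '{"delta_rot":[[0,0,0],[0,0,0]],"translation":[[0,0,0.7],[0,0,0.7]],"hand":[-1,-1]}' | egrep 'pos|force|orien'; done
```

```text
ee_pos: [561.1, -190.0, 94.6]
orientation: [3.141, 0.039, 0.001]
ft_force: [-5.0, 0.7, 13.5]
ee_pos: [561.2, -190.0, 94.5]
orientation: [3.141, 0.04, 0.002]
ft_force: [-5.8, 1.5, 18.1]
```

```bash

python3 -m jog '{"delta_rot":[[0,0,0],[0,0,0]],"translation":[[0,0,0.7],[0,0,0.7]],"hand":[-1,-1]}' | egrep 'pos|force|orien'
python3 -m jog '{"delta_rot":[[0,0,0],[0,0,0],[0,0,0],[0,0,0],[0,0,0]],"translation":[[0,1,0],[0,3,0],[0,6,0],[0,9,0],[0,12,0]],"hand":[-1,-1,-1,-1,-1]}'| egrep 'pos|force|orien'
python3 -m jog '{"delta_rot":[[0,0,0],[0,0,0],[0,0,0],[0,0,0],[0,0,0]],"translation":[[0,3,0],[0,6,0],[0,9,0],[0,12,0],[0,15,0]],"hand":[-1,-1,-1,-1,-1]}'| egrep 'pos|force|orien'
```

```text
ee_pos: [561.4, -190.0, 94.4]
orientation: [3.14, 0.04, 0.002]
ft_force: [-7.2, 1.4, 23.4]
ee_pos: [561.8, -201.5, 94.4]
orientation: [3.141, 0.039, 0.003]
ft_force: [-6.4, 3.6, 22.7]
ee_pos: [562.3, -217.4, 94.4]
orientation: [3.14, 0.039, 0.003]
ft_force: [-5.6, 0.7, 21.0]
```

```bash

python3 -m jog '{"delta_rot":[[0,0,0],[0,0,0],[0,0,0],[0,0,0],[0,0,0]],"translation":[[0,3,0],[0,6,0],[0,9,0],[0,12,0],[0,15,0]],"hand":[-1,-1,-1,-1,-1]}'| egrep 'pos|force|orien'
python3 -m jog '{"delta_rot":[[0,0,0],[0,0,0],[0,0,0],[0,0,0],[0,0,0]],"translation":[[0,3,0],[0,6,0],[0,9,0],[0,12,0],[0,15,0]],"hand":[-1,-1,-1,-1,-1]}'| egrep 'pos|force|orien'
python3 -m jog '{"delta_rot":[[0,0,0],[0,0,0],[0,0,0],[0,0,0],[0,0,0]],"translation":[[0,3,0],[0,6,0],[0,9,0],[0,12,0],[0,15,0]],"hand":[-1,-1,-1,-1,-1]}'| egrep 'pos|force|orien'
python3 -m jog '{"delta_rot":[[0,0,0],[0,0,0],[0,0,0],[0,0,0],[0,0,0]],"translation":[[0,3,0],[0,6,0],[0,9,0],[0,12,0],[0,15,0]],"hand":[-1,-1,-1,-1,-1]}'| egrep 'pos|force|orien'
```

```text
ee_pos: [562.8, -232.4, 94.5]
orientation: [3.14, 0.039, 0.004]
ft_force: [-5.2, 1.4, 20.0]
ee_pos: [563.3, -247.0, 94.5]
orientation: [3.14, 0.039, 0.004]
ft_force: [-4.3, 2.7, 21.3]
ee_pos: [563.6, -262.2, 94.4]
orientation: [3.14, 0.039, 0.004]
ft_force: [-4.6, 4.9, 20.4]
ee_pos: [564.1, -277.5, 94.5]
orientation: [3.14, 0.039, 0.005]
ft_force: [-3.9, 1.0, 18.0]
```

```bash

python3 -m jog '{"delta_rot":[[0,0,0],[0,0,0],[0,0,0],[0,0,0],[0,0,0]],"translation":[[0,3,0],[0,6,0],[0,9,0],[0,12,0],[0,13,0]],"hand":[-1,-1,-1,-1,-1]}'| egrep 'pos|force|orien'
python3 -m jog '{"delta_rot":[[0,0,0],[0,0,0],[0,0,0],[0,0,0],[0,0,0]],"translation":[[0,0,0.7],[0,-3,1],[0,-8,1],[0,-13,1],[0,-18,1]],"hand":[-1,-1,-1,-1,-1]}'| egrep 'pos|force|orien'
python3 -m jog '{"delta_rot":[[0,0,0],[0,0,0],[0,0,0],[0,0,0],[0,0,0]],"translation":[[0,-5,0],[0,-10,0],[0,-15,0],[0,-20,0],[0,-25,0]],"hand":[-1,-1,-1,-1,-1]}'| egrep 'pos|force|orien'
```

```text
ee_pos: [564.5, -290.8, 94.5]
orientation: [3.139, 0.039, 0.005]
ft_force: [-4.3, 0.6, 17.8]
ee_pos: [564.2, -273.1, 94.4]
orientation: [3.138, 0.039, 0.006]
ft_force: [-6.8, -1.1, 24.5]
ee_pos: [563.7, -248.0, 94.4]
orientation: [3.138, 0.039, 0.006]
ft_force: [-6.2, -0.2, 25.4]
```

```bash

python3 -m jog '{"delta_rot":[[0,0,0],[0,0,0],[0,0,0],[0,0,0],[0,0,0]],"translation":[[0,-5,0],[0,-10,0],[0,-15,0],[0,-20,0],[0,-25,0]],"hand":[-1,-1,-1,-1,-1]}'| egrep 'pos|force|orien'
python3 -m jog '{"delta_rot":[[0,0,0],[0,0,0],[0,0,0],[0,0,0],[0,0,0]],"translation":[[0,-5,0],[0,-10,0],[0,-15,0],[0,-20,0],[0,-25,0]],"hand":[-1,-1,-1,-1,-1]}'| egrep 'pos|force|orien'
python3 -m jog '{"delta_rot":[[0,0,0],[0,0,0],[0,0,0],[0,0,0]],"translation":[[0,-5,0],[0,-9,0],[0,-12,0],[0,-12,0]],"hand":[-1,-1,-1,-1]}'| egrep 'pos|force|orien'
python3 -m jog '{"delta_rot":[[0,0,0],[0,0,0],[0,0,0],[0,0,0],[0,0,0]],"translation":[[0,0,-5],[0,0,-15],[0,0,-35],[0,0,-60],[0,0,-70]],"hand":[-1,-1,-1,-1,-1]}'
python3 -m jog '{"delta_rot":[[0,0,0],[0,0,0],[0,0,0],[0,0,0],[0,0,0]],"translation":[[0,-20,0],[0,-60,0],[0,-100,0],[0,-140,0],[0,-170,0]],"hand":[-1,-1,-1,-1,-1]}'
python3 - <<'E'
from h import *
import cv2
ims=np.mean([optics.get_image("scene").astype(float) for _ in range(4)],0).astype(np.uint8)[:,:,::-1]
cv2.imwrite("pics/s3.png",cv2.resize(ims[140:210,260:350],None,fx=8.5,fy=8.5,interpolation=cv2.INTER_CUBIC))
o=get_obs();print(o["t"],o["ee_pos"],o["moment"],o["qpos"],rel((596,222,160),0.235+np.pi/2))
E
```

```text
ee_pos: [563.3, -222.9, 94.4]
orientation: [3.139, 0.039, 0.007]
ft_force: [-7.1, -1.6, 26.2]
ee_pos: [562.8, -197.8, 94.4]
orientation: [3.139, 0.039, 0.007]
ft_force: [-5.8, -0.9, 25.8]
ee_pos: [562.5, -185.3, 94.3]
orientation: [3.14, 0.039, 0.007]
ft_force: [-6.0, 1.5, 27.7]
t: 16.4
ee_pos: [561.5, -184.9, 162.5]
orientation: [3.141, 0.039, 0.004]
ft_force: [0.9, 0.4, -4.2]
width: 23.5
t: 16.9
ee_pos: [555.6, -12.6, 160.0]
orientation: [-3.141, -0.04, 0.002]
ft_force: [0.7, -0.1, -3.1]
width: 24.1
17.1 [556.07850897 -14.11187547 160.1301374 ] [ 0.00697382  0.01116397 -0.00120007] [-4.66603871e-02  4.05921005e-01  1.82918620e+00 -2.42248366e-04
  9.07192860e-01  1.49765697e+00] (array([ 4.62e+01, -2.35e+02,  1.00e-01]), array([ 1.000e-04,  7.000e-04, -2.084e-01]))
```

View pics/s3.png

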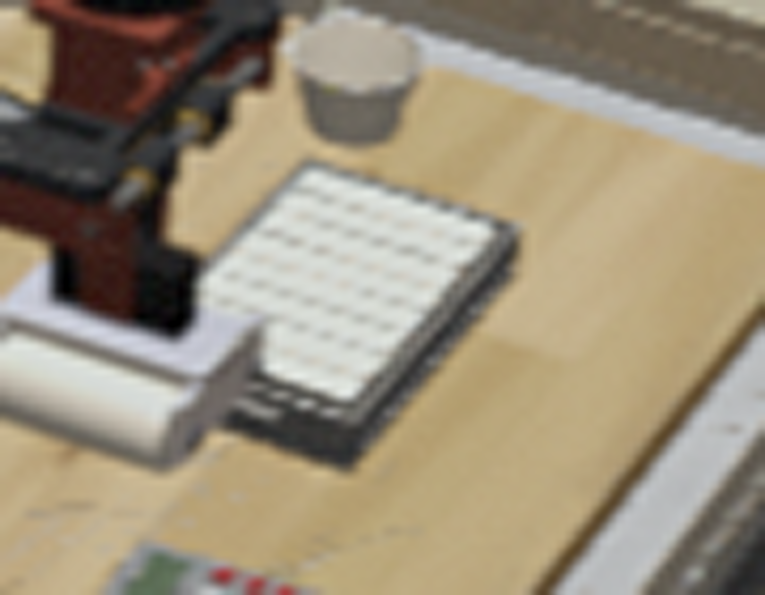

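The lids now sit evenly below the rim, from (310,175) to (345,400), with no steps between strips. Returning the roller to the tray.

```bash

python3 -m jog '{"delta_rot":[[0,0,0],[0,0,0],[0,0,0],[0,0,0],[0,0,0]],"translation":[[6,-30,0],[14,-70,0],[22,-110,0],[28,-145,0],[34,-170,0]],"hand":[-1,-1,-1,-1,-1]}' | egrep pos
python3 -m jog '{"delta_rot":[[0,0,-0.04],[0,0,-0.09],[0,0,-0.14],[0,0,-0.18],[0,0,-0.2]],"translation":[[4,-20,0],[8,-40,0],[11,-55,0],[13,-66,0],[13,-66,0]],"hand":[-1,-1,-1,-1,-1]}' | egrep pos
python3 -m jog '{"delta_rot":[[0,0,0],[0,0,0],[0,0,0],[0,0,0],[0,0,0]],"translation":[[0,0,15],[0,0,35],[0,0,55],[0,0,65],[0,0,65]],"hand":[-1,-1,-1,-1,-1]}'
python3 - <<'E'
from h import *
import cv2
ims=optics.get_image("scene")[:,:,::-1]
cv2.imwrite("pics/s4.png",cv2.resize(ims[180:270,190:300],None,fx=7,fy=6.6,interpolation=cv2.INTER_CUBIC))
o=get_obs();print(o["t"],o["ee_pos"],o["ft_force"],rel((597,223,64),0.225+np.pi/2))
E
```

```text
ee_pos: [586.6, 156.9, 160.2]
ee_pos: [597.9, 223.2, 160.5]
t: 18.6
ee_pos: [596.0, 221.2, 93.3]
orientation: [3.121, 0.351, -0.006]
ft_force: [-0.3, -1.8, -3.5]
width: 24.0
18.65 [596.95822845 221.67479236  94.65878353] [ 1.3810557  -0.28820585 -3.73160599] (array([ 0.4, -1.3, 30.7]), array([ 0.0003,  0.0019, -0.001 ]))
```

View pics/s4.png

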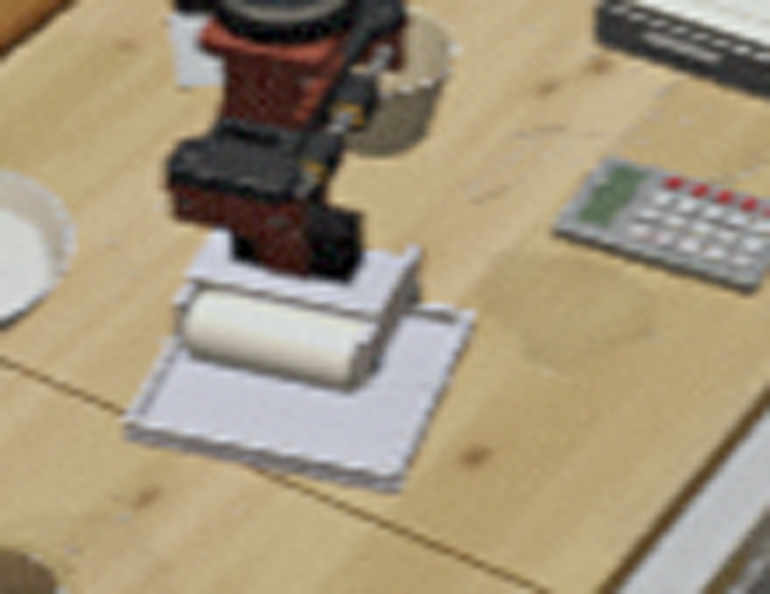

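The roller is over the tray, with its white roller at (275,340) and the tray rim clear all round. Lowering it.

```bash

python3 -m jog '{"delta_rot":[[0,0,0],[0,0,0],[0,0,0],[0,0,0],[0,0,0]],"translation":[[0,-1,8],[0,-1,18],[0,-1,25],[0,-1,28],[0,-1,28]],"hand":[-1,-1,-1,-1,-1]}' | egrep 'pos|force'
for i in 1 2 3; do
python3 -m jog '{"delta_rot":[[0,0,0],[0,0,0]],"translation":[[0,0,1],[0,0,1]],"hand":[-1,-1]}' | egrep 'pos|force'; done
```

```text
ee_pos: [596.9, 223.3, 66.9]
ft_force: [-0.2, -0.2, -3.3]
ee_pos: [597.5, 223.5, 66.8]
ft_force: [0.4, -0.5, -3.6]
ee_pos: [597.3, 223.4, 65.7]
ft_force: [0.0, -0.2, -2.7]
ee_pos: [597.2, 223.4, 64.5]
ft_force: [-0.4, -0.1, -3.2]
```

```bash

for i in 1 2; do
python3 -m jog '{"delta_rot":[[0,0,0],[0,0,0]],"translation":[[0,0,1],[0,0,1]],"hand":[-1,-1]}' | egrep 'pos|force'; done
```

```text
ee_pos: [597.4, 223.5, 63.8]
ft_force: [0.2, -0.5, -2.2]
ee_pos: [597.4, 223.5, 63.6]
ft_force: [-3.8, -0.7, 7.4]
```

```bash

python3 -m jog '{"delta_rot":[[0,0,0],[0,0,0],[0,0,0],[0,0,0],[0,0,0]],"translation":[[0,0,-0.7],[0,0,-0.7],[0,0,-0.7],[0,0,-0.7],[0,0,-0.7]],"hand":[-1,0,0.5,1,1]}' | egrep 'pos|force|width'
python3 -m jog '{"delta_rot":[[0,0,0],[0,0,0],[0,0,0],[0,0,0],[0,0,0]],"translation":[[0,0,0],[0,0,0],[0,0,0],[0,0,0],[0,0,0]],"hand":[1,1,1,1,1]}' | egrep 'pos|force|width'
python3 -m jog '{"delta_rot":[[0,0,0],[0,0,0],[0,0,0],[0,0,0],[0,0,0]],"translation":[[0,0,-10],[0,0,-30],[0,0,-60],[0,0,-90],[0,0,-120]],"hand":[1,1,1,1,1]}' | egrep 'pos|force|width'
python3 -m jog '{"delta_rot":[[0,0,0],[0,0,0],[0,0,0],[0,0,0],[0,0,0]],"translation":[[-20,0,0],[-60,0,0],[-90,0,-20],[-120,0,-40],[-150,0,-60]],"hand":[1,1,1,1,1]}' | egrep 'pos|force|width'
python3 -m jog '{"delta_rot":[[0,0,0],[0,0,0],[0,0,0]],"translation":[[0,0,0],[0,0,0],[0,0,0]],"hand":[1,1,1]}' | egrep 'pos|force|width'
python3 - <<'E'
from h import *
import cv2
f=lambda n:np.mean([optics.get_image(n).astype(float) for _ in range(3)],0).astype(np.uint8)[:,:,::-1]
a=cv2.resize(f("scene")[120:285,160:380],(660,495),interpolation=cv2.INTER_CUBIC)
cv2.imwrite("pics/s5.png",a)
cv2.imwrite("pics/t5.png",cv2.resize(f("top")[140:245,160:400],None,fx=3.3,fy=3.3,interpolation=cv2.INTER_CUBIC))
print(get_obs()["t"])
E
```

```text
ee_pos: [597.4, 223.5, 63.3]
ft_force: [-1.1, -0.3, -0.1]
width: 52.4
ee_pos: [597.3, 223.4, 63.3]
ft_force: [0.1, 1.2, 0.2]
width: 87.3
ee_pos: [597.2, 223.4, 185.2]
ft_force: [-0.1, -0.2, -0.3]
width: 87.9
ee_pos: [449.7, 189.6, 244.5]
ft_force: [0.1, 0.3, 0.8]
width: 87.9
ee_pos: [451.7, 190.2, 243.3]
ft_force: [0.5, 0.1, -0.2]
width: 87.5
22.75
```

View pics/s5.png

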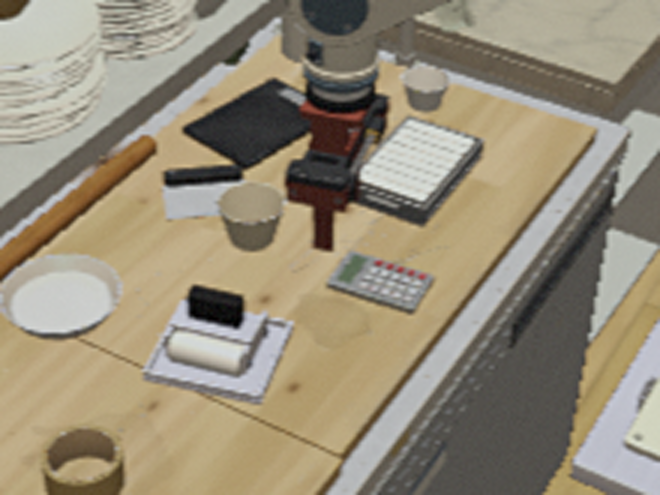

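View pics/t5.png

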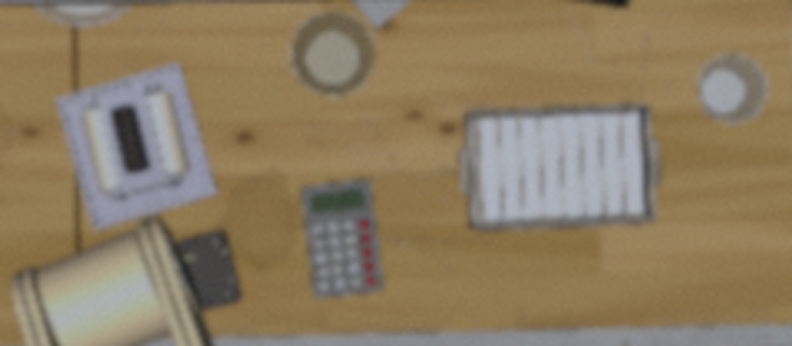

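The roller stands upright in the tray at (138,145) in the top crop. The lids are even, the bystanders have not moved and the arm is clear. The grip did not slip: tray contact was at TCP z 63.6 both times. That puts the roller's underside at about 36 mm during the rolling, which is the lids' home height.

```bash
python3 -c "
from workcell import ctrl;print(ctrl.close_job())"
```

```text
the job is handed in; nothing more can be done
None
```

I rolled all eight lids down, set the roller back in its tray, let go and handed the job in at about 23 s of the 56 s allowed. No verdict was reported, so the result rests on my own checks.

- **Rolling:** I gripped the black block, set the roller down at the box's +y end, and rolled about 100 mm to the other end and back. The contact force was about 21 to 31 N.
- **Lids:** The gripper height stayed at about 94.4 mm along the whole row. This puts the roller's underside at about 36 mm, the lids' home height. The pictures show the lids lying even and below the rim. I could not read the lid or roller joints directly.
- **Roller in tray:** It touched the tray floor at the same gripper height as when I picked it up (63.6 and 63.7 mm), so it did not slip in the grip. The last pictures show it upright and well inside the tray.
- **Surroundings:** The last pictures show the calculator, bowl, cup and tape roll looking undisturbed, and the open gripper clear of everything. No check failed or disagreed.

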